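# Find the tired skewer keeper and pin it down

## Task

One of the three spring leaves on the skewer-keeper rail has gone weak, though they all look alike. Going from the robot's left to its right, press the pan at the tip of each leaf down firmly onto its rubber stop, one at a time, hold it there for half a second and let it up again, taking care not to push so hard that a leaf is bent, and feel which leaf is much softer than the other two. Then lift the steel weight by its red knob and set it gently in the pan of the soft leaf, so that it stays pinned down on its stop out of use; let go, and leave everything else on the ledge alone.

Things in the scene. Friction and masses are not known exactly. Their poses are not given: they have to be found in the camera images.
- rack: fixed wooden board of the skewer-keeper rail, 200 (x) x 270 (y) x 18 mm high; origin at the centre of its underside on the ledge. Three spring keepers stand on it side by side 80 mm apart along its y; +y is the robot's left, the board's yaw is within about 15 degrees of square to the robot.
- stand: fixed dark wooden block 90 x 90 x 20 mm high on which the weight stands at the start; origin at the centre of its underside.
- weight: loose steel grill weight, about 0.48 kg (4.7 N): round body 48 mm in diameter and 40 mm tall with a chamfered foot, on it a red plastic knob 24 mm in diameter and 38 mm tall (78 mm in all). Origin at the centre of its underside, z up. In a pan it presses a tired leaf right onto its stop, a sound one only a bit over half of the way.
- keeper_a: fixed wooden spring keeper, one of three alike (which stands left, middle or right changes): 180 (x) x 60 (y) mm, origin 18 mm above the ledge on its underside. At its +x end a clamp block (x 35 to 80 mm, top 57 mm above the origin with its screws) holds a spring-steel leaf 20 mm wide, 3 mm thick, that runs to -x. Under its free tip stands a black rubber stop.
- leaf_a (a joint): bending (rad) of that keeper's leaf about its clamp, 98 mm behind the pan's middle: 0 at rest, grows as the tip goes down. The pan stops firmly after 10 to 14 mm (0.10 to 0.143 rad, differs by leaf). The push grows evenly to 3 to 10 N at the stop, then far more steeply. The tired leaf is less than half as stiff as the two sound ones. Over 20 N on a keeper bends its leaf for good.
- pan_a (a point): middle of the floor of the round aluminium pan on the free tip of that leaf (inside 60 mm across, rim 5.5 mm above the floor, 66 mm outside, a blue dot in the middle): the place to press, straight down, and to set the weight. About 62 mm above the ledge at rest; level at rest, tilting with the leaf.
- keeper_b: fixed wooden spring keeper, one of three alike (which stands left, middle or right changes): 180 (x) x 60 (y) mm, origin 18 mm above the ledge on its underside. At its +x end a clamp block (x 35 to 80 mm, top 57 mm above the origin with its screws) holds a spring-steel leaf 20 mm wide, 3 mm thick, that runs to -x. Under its free tip stands a black rubber stop.
- leaf_b (a joint): bending (rad) of that keeper's leaf about its clamp, 98 mm behind the pan's middle: 0 at rest, grows as the tip goes down. The pan stops firmly after 10 to 14 mm (0.10 to 0.143 rad, differs by leaf). The push grows evenly to 3 to 10 N at the stop, then far more steeply. The tired leaf is less than half as stiff as the two sound ones. Over 20 N on a keeper bends its leaf for good.
- pan_b (a point): middle of the floor of the round aluminium pan on the free tip of that leaf (inside 60 mm across, rim 5.5 mm above the floor, 66 mm outside, a blue dot in the middle): the place to press, straight down, and to set the weight. About 62 mm above the ledge at rest; level at rest, tilting with the leaf.
- keeper_c: fixed wooden spring keeper, one of three alike (which stands left, middle or right changes): 180 (x) x 60 (y) mm, origin 18 mm above the ledge on its underside. At its +x end a clamp block (x 35 to 80 mm, top 57 mm above the origin with its screws) holds a spring-steel leaf 20 mm wide, 3 mm thick, that runs to -x. Under its free tip stands a black rubber stop.
- leaf_c (a joint): bending (rad) of that keeper's leaf about its clamp, 98 mm behind the pan's middle: 0 at rest, grows as the tip goes down. The pan stops firmly after 10 to 14 mm (0.10 to 0.143 rad, differs by leaf). The push grows evenly to 3 to 10 N at the stop, then far more steeply. The tired leaf is less than half as stiff as the two sound ones. Over 20 N on a keeper bends its leaf for good.
- pan_c (a point): middle of the floor of the round aluminium pan on the free tip of that leaf (inside 60 mm across, rim 5.5 mm above the floor, 66 mm outside, a blue dot in the middle): the place to press, straight down, and to set the weight. About 62 mm above the ledge at rest; level at rest, tilting with the leaf.
- grinder: blue plastic pepper grinder, upright, 145 mm tall, 56 mm across; origin at the middle of its underside. A bystander: leave it alone.
- drip_tray: aluminium drip tray 110 x 300 x 22 mm; origin at the middle of its underside. A bystander: leave it alone.
- pinch_bowl: white ceramic pinch bowl, 76 mm across, 34 mm tall; origin at the middle of its underside. A bystander: leave it alone.
- tongs: grey silicone tongs lying flat, 260 mm long along their x, 16 mm high; origin at the middle of its underside. A bystander: leave it alone.
- oil: amber oil bottle, upright, 60 mm across, 190 mm tall; origin at the middle of its underside. A bystander: leave it alone.
- salt: glass salt jar with steel cap, 56 mm across, 75 mm tall; origin at the middle of its underside. A bystander: leave it alone.
- turner: spatula lying flat, 280 mm long; origin at the middle of its underside. A bystander: leave it alone.
Mind the look-alikes: they are no part of the job. Leave any orange or yellow look-alike of the weight alone.

How it is judged:
By the outcome, as a careful person would: the job done as asked, in the order asked, and still so for the second after the job is handed in, with the robot touching nothing.
It also fails if it takes over 72 s, if anything falls off the work surface, if the arm or the gripper's body presses on something with over 40 N, if the wrist force passes 120 N, or if a joint passes its speed limit or range.

## Robot

A 6-joint arm with a two-finger parallel gripper is mounted at the origin on the work surface. World frame = base frame: x ahead of the robot, y to its left, z up, the work surface at z = 0. Lengths are in m, angles in rad, forces in N, time in s.
With the tool pointing down it reaches from about 0.35 to 0.975 m from the base axis. Payload 4.9 kg.
Tool frame: the origin (TCP) lies between the finger pads; the fingertips stand 22 mm ahead of it and the grasp point (between the pads) lies 3 mm ahead of it; z points along the fingers, y is the line along which they close (so a half turn about z gives the same grasp; the last joint's range is limited). The gripper opens to 85 mm and grips with 20 to 120 N. Pads are 22 mm wide; open, the fingers measure 114 mm over their backs; the gripper's body (76 mm by 85 mm) begins 54 mm behind the grasp point. The pads swing forward as they close: fully open they stand 13 mm farther back than shut.
Start: joints at [1.219, 0.053, 1.613, -0, 1.476, -0.119], TCP at [0.144, 0.608, 0.253] pointing down, gripper open.
Joint ranges: [-3.01, 3.01], [-1.01, 2.22], [0.06, 2.58], [-1.02, 4.17], [0.09, 2.62], [-3.14, 3.14]. Speed limits (rad/s): [2.57, 2.57, 3.14, 3.14, 3.14, 3.14].

## Interface

Orientations are given as a unit quaternion [w, x, y, z].
In Python, from plant import state, grab_frame, get_calibration, job_done, recognise, regions_of gives the robot as it stands.
- The arm moves only by the tool apply_moves, never from a script. Its argument "targets" is a list of rows, each an object with "translation": the shift along the tool's x, y, z normalised to -1 to 1, where 1 is 100 mm, a list of three; "twist": the turn about the tool's z normalised to -1 to 1, where 1 is 0.1 rad; "hand": the opening, from 0 (shut) to 1 (fully open). A call has 1 to 8 rows; each row shifts and turns the commanded pose from where the row before left it, along the tool's axes as they then stand; what a row does not reach is not made up. A row lasts 1/10 s, in which the tool goes at most 50 mm and 8.59 degrees, less where a joint would pass 70% of its speed; a pose out of reach is approached as far as the arm can. A call with a number of a shift or a turn outside -1 to 1 is refused whole. A call with a gripper value outside its range is refused whole. The fingers move at their own pace and stop on an object; the grip force is fixed at half the most. Time passes only in rows, so rows that do not move let the fingers close. It gives the time, the measured TCP pose, the force, the opening and the grip force at its end, in the units of the state.
- state(): the state, without advancing time (a new reading comes with each control period).
- grab_frame(name): name is "side" or "top"; returns the picture (420x560x3 uint8, red, green, blue); there is no depth.
- get_calibration(name): a dict with "camera_matrix" (3x3 intrinsics, pixels), "pose" (4x4, takes a point from camera to world coordinates). Camera axes: x right, y up, looking along -z (the intrinsics and any distortion apply to the point x, -y, -z); pixel columns grow to the right and rows downward; lengths in m; the calibration is good to about 2 mm. A picture is of the moment at which its call begins. get_calibration takes no time and is no camera call.
- job_done(): hands the job in; it is judged then, once.
Trained networks look in the newest picture that a camera, given by its name, has taken for a name from the list of things; names that differ only in an ending like _2 or _b are one class to them, and where a whole thing is asked for, a point or a joint stands for the part that bears it (a point fixed in the world has none). Each returns a list of dicts, best first, with "score" (0 to 1); they miss things now and then, are a little off and sometimes report something else, mostly with a low value. They report only what shows in the picture. A call takes as long as a camera call. They do not tell look-alikes from the thing itself.
- recognise(camera, query): "point" ([x, y, z] in m, in world coordinates, good to about 4 mm: the middle of the surface that is visible of it).
- regions_of(camera, query): "pixels" (420x560 bool, what is visible of it).
The state is a dict: "time": time; "joint_pos": joint angles; "joint_vel": joint speeds; "joint_efforts": joint torques, N m; "tool_pos": TCP position; "tool_rot": TCP orientation; "contact_force": force on the tool from outside, world axes, zero at the start; "ft_torque": the same for the moment, N m; "gripper_width": opening from 0.0 (shut) to 1.0 (fully open); "grasp_force": force on a finger pad.
Only numpy, scipy, OpenCV 4.12 (cv2) and the standard library are available. Lean on these libraries where they do the work, as an engineer would, in place of code of your own. Each camera call takes 0.05 s, during which the arm holds its last target. There are 200 camera calls.

## Working session

There is one attempt and no reset: what is moved stays moved. The work goes in short steps, Python scripts to look and compute and a tool call to move; the robot and the scene stay as the last step left them, time stands still between calls to the robot, and variables do not carry over. Pictures are saved under pics/ and viewed, at most 10 in all, crops included, and the job is handed in when it is done.

Besides the shell and the picture viewer there is one more tool, called after ">>>" as name(argument=value, ...), one argument or row to a line, values as JSON. apply_moves: Moves the arm, as the interface text tells. Its arguments: {"type":"object","properties":{"targets":{"type":"array"}},"required":["targets"]}

```bash
mkdir -p pics; cat > h.py <<'E'
import numpy as np, cv2
from plant import *
def proj(cam,P):
    c=get_calibration(cam);T=np.linalg.inv(np.array(c["pose"]));p=T[:3,:3]@np.array(P)+T[:3,3]
    q=np.array(c["camera_matrix"])@[p[0],-p[1],-p[2]];return q[:2]/q[2]
def onplane(cam,uv,z):
    c=get_calibration(cam);T=np.array(c["pose"]);d=np.linalg.solve(np.array(c["camera_matrix"]),[uv[0],uv[1],1])
    d=T[:3,:3]@[d[0],-d[1],-d[2]];o=T[:3,3];return o+d*(z-o[2])/d[2]
def save(cam,name,crop=None,s=1):
    f=grab_frame(cam)
    g=f if crop is None else f[crop[1]:crop[3],crop[0]:crop[2]]
    cv2.imwrite("pics/"+name,cv2.resize(g,None,fx=s,fy=s)[:,:,::-1]);return f
E
python3 - <<'E'
from h import *
a=save("top","t0.png");b=save("side","s0.png")
cv2.imwrite("pics/both.png",np.hstack([cv2.resize(a,(400,300)),cv2.resize(b,(400,300))])[:,:,::-1])
for q in ["pan_a","weight","stand","rack","keeper_a"]:
  for c in ["top","side"]:
    print(q,c,[(np.round(r["point"],3).tolist(),round(r["score"],2),np.round(proj(c,r["point"])).tolist()) for r in recognise(c,q)][:6])
print(state())
E
```

```text
pan_a top [([0.464, -0.0, 0.063], 0.84, [270.0, 245.0]), ([0.446, -0.079, 0.065], 0.74, [298.0, 251.0]), ([0.48, 0.077, 0.061], 0.7, [243.0, 239.0])]
pan_a side [([0.48, 0.077, 0.061], 0.8, [254.0, 193.0]), ([0.459, -0.0, 0.065], 0.66, [248.0, 206.0]), ([0.443, -0.079, 0.057], 0.66, [243.0, 225.0]), ([0.491, -0.093, 0.046], 0.51, [260.0, 230.0])]
weight top [([0.369, -0.296, 0.041], 0.65, [374.0, 279.0]), ([0.612, -0.352, 0.039], 0.63, [391.0, 195.0]), ([0.485, -0.28, 0.057], 0.61, [369.0, 238.0]), ([0.791, 0.032, 0.005], 0.54, [260.0, 139.0]), ([0.584, -0.278, 0.038], 0.51, [366.0, 204.0]), ([0.698, 0.366, 0.123], 0.34, [139.0, 159.0])]
weight side [([0.371, -0.309, 0.041], 0.88, [216.0, 293.0]), ([0.487, -0.301, 0.061], 0.86, [264.0, 281.0]), ([0.614, -0.366, 0.039], 0.76, [320.0, 304.0]), ([0.592, -0.29, 0.041], 0.57, [306.0, 281.0])]
stand top [([0.468, -0.293, 0.018], 0.93, [371.0, 245.0])]
stand side [([0.442, -0.081, 0.057], 0.72, [243.0, 226.0]), ([0.477, -0.316, 0.019], 0.59, [260.0, 298.0]), ([0.491, -0.093, 0.046], 0.36, [260.0, 231.0])]
rack top [([0.52, -0.028, 0.02], 0.
[... 355 characters left out ...]
6, 'joint_pos': array([ 1.21898275e+00,  5.26699617e-02,  1.61289344e+00, -3.43736763e-06,
        1.47601569e+00, -1.19015902e-01]), 'joint_vel': array([ 0.00183677,  0.00113301, -0.00314509,  0.00015019, -0.00135134,
        0.00069461]), 'joint_efforts': array([ 1.57485715e-04, -3.93414795e+01, -3.70229959e+01, -1.43849270e-04,
        7.92714836e-04,  2.28647309e-06]), 'tool_pos': array([0.1441909 , 0.60811868, 0.25332614]), 'tool_rot': array([3.24545157e-06, 1.16136011e-01, 9.93233319e-01, 6.19501179e-06]), 'contact_force': array([ 0.09544141, -0.50640956,  0.60009946]), 'ft_torque': array([-0.0792074 , -0.00547024, -0.02439257]), 'grasp_force': 0.0, 'gripper_width': 1.0034621971527118}
```

View pics/t0.png

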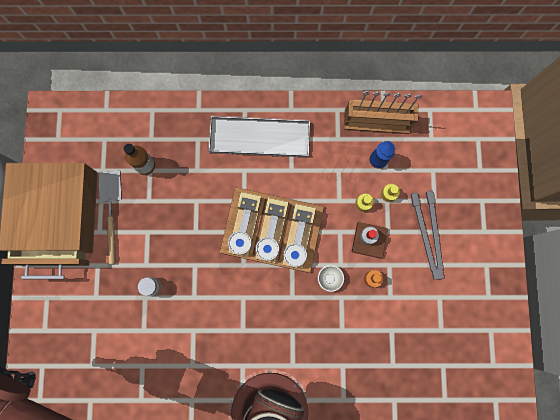

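View pics/s0.png

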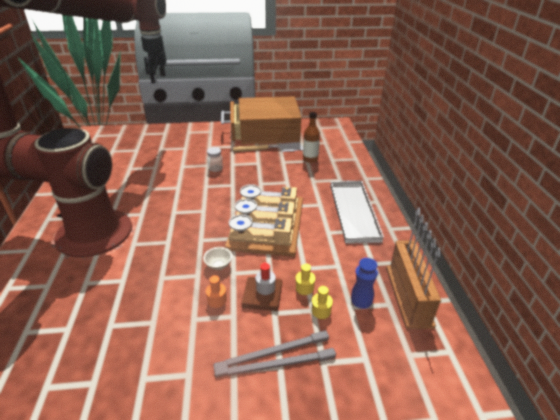

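The top picture shows three blue-dotted pans at (240,243), (267,249) and (295,255). The red-knobbed steel weight is on its dark stand at (371,235).

Candidates for the weight: red (371,235), orange (375,279), yellow (366,202) and (391,192). I choose the red one and will check it in a close crop.

```bash
python3 - <<'E'
from h import *
f=save("top","crop.png",(200,170,420,310),3.5)
g=grab_frame("side")
def blobs(im,lo,hi,box,amin=6):
    hsv=cv2.cvtColor(im,cv2.COLOR_RGB2HSV);m=cv2.inRange(hsv,lo,hi);k=np.zeros_like(m);k[box[1]:box[3],box[0]:box[2]]=1
    n,_,st,c=cv2.connectedComponentsWithStats(m*k);return [(c[i],st[i][4]) for i in range(1,n) if st[i][4]>=amin]
for n,im,box in(("top",f,(215,220,320,280)),("side",g,(220,170,300,240))):
    for c,a in blobs(im,(100,110,60),(130,255,255),box): print(n,c.round(1),a,onplane(n,c,.062).round(4))
for n,im,box in(("top",f,(350,215,390,255)),("side",g,(255,255,275,282))):
    for c,a in blobs(im,(174,170,90),(180,255,255),box)+blobs(im,(0,170,90),(4,255,255),box): print(n,"red",c.round(1),a,onplane(n,c,.098).round(4),onplane(n,c,.08).round(4))
E
```

```text
top [239.3 242.3] 52 [0.4709 0.087  0.062 ]
top [266.9 248.3] 53 [0.4539 0.0088 0.062 ]
top [294.5 254.5] 52 [ 0.4364 -0.0689  0.062 ]
side [250.3 191.4] 7 [0.4692 0.0826 0.062 ]
side [245.2 205.7] 10 [0.4511 0.008  0.062 ]
side [240.  222.2] 13 [ 0.4341 -0.0698  0.062 ]
top red [371.4 233.7] 61 [ 0.4911 -0.2805  0.098 ] [ 0.4932 -0.2839  0.08  ]
side red [264.6 269.7] 80 [ 0.4894 -0.2998  0.098 ] [ 0.4903 -0.282   0.08  ]
```

View pics/crop.png

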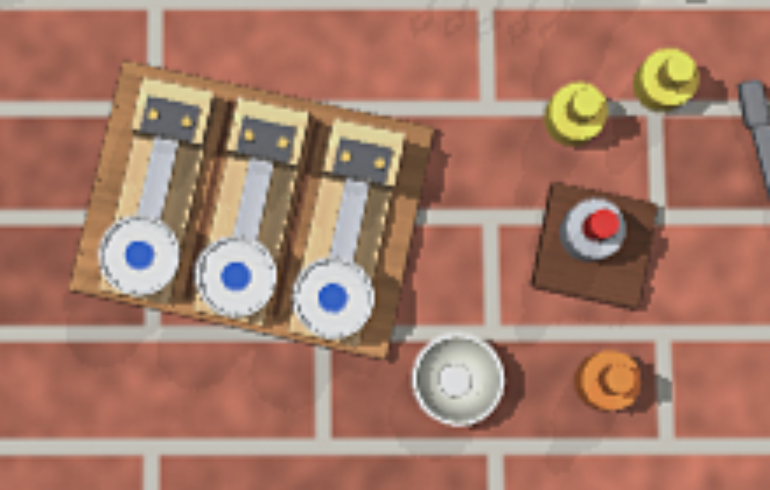

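The crop confirms the steel body with the red knob on the dark stand at top pixel (371,234). The pans come out exactly 80 mm apart at yaw −12.5°, and the tool is already aligned with them. I'm moving over the left pan with the fingers shut.

>>> apply_moves(
  targets=[
    {"translation": [-0.3, -0.3, 0], "twist": 0, "hand": 0},
    {"translation": [-0.3, -0.3, 0], "twist": 0, "hand": 0},
    {"translation": [-0.3, -0.3, 0], "twist": 0, "hand": 0},
    {"translation": [-0.3, -0.3, 0], "twist": 0, "hand": 0},
    {"translation": [-0.3, -0.3, 0], "twist": 0, "hand": 0},
    {"translation": [-0.3, -0.3, 0], "twist": 0, "hand": 0},
    {"translation": [-0.3, -0.3, 0], "twist": 0, "hand": 0},
    {"translation": [-0.3, -0.3, 0], "twist": 0, "hand": 0},
  ],
)

```text
time: 1.5
tool_pos: [0.3229, 0.3178, 0.2535]
tool_rot: [0.0, 0.116, 0.993, 0.0]
contact_force: [0.1, -0.1, -0.1]
gripper_width: 0.004
grasp_force: 0.0
```

>>> apply_moves(
  targets=[
    {"translation": [-0.3, -0.3, 0], "twist": 0, "hand": 0},
    {"translation": [-0.3, -0.3, 0], "twist": 0, "hand": 0},
    {"translation": [-0.3, -0.3, 0], "twist": 0, "hand": 0},
    {"translation": [-0.3, -0.3, 0], "twist": 0, "hand": 0},
    {"translation": [-0.3, -0.3, 0], "twist": 0, "hand": 0},
    {"translation": [-0.3, -0.3, 0], "twist": 0, "hand": 0},
    {"translation": [0, 0, 0], "twist": 0, "hand": 0},
    {"translation": [0, 0, 0], "twist": 0, "hand": 0},
  ],
)

```text
time: 2.3
tool_pos: [0.4561, 0.102, 0.2533]
tool_rot: [-0.0, 0.117, 0.993, 0.0]
contact_force: [0.1, 1.0, 0.5]
gripper_width: 0.0
grasp_force: 0.0
```

```bash
cat >> h.py <<'E'
from scipy.spatial.transform import Rotation as R
def to(P):
    s=state();q=s["tool_rot"];M=R.from_quat([q[1],q[2],q[3],q[0]]).as_matrix()
    print(s["time"],"pos",s["tool_pos"].round(4),"x,y,z:",(M.T@(np.array(P)-s["tool_pos"])*10).round(3),"F",s["contact_force"].round(2),"M.x",M[:,0].round(3),"q",s["joint_pos"].round(2))
E
python3 -c "
from h import *
to([.470,.0855,.12])"
```

```text
2.3 pos [0.4561 0.102  0.2533] x,y,z: [-0.175 -0.129  1.333] F [0.15 1.04 0.49] M.x [-0.973  0.233  0.001] q [ 0.06 -0.34  1.97  0.    1.52 -1.28]
```

>>> apply_moves(
  targets=[
    {"translation": [-0.175, -0.13, 0.3], "twist": 0, "hand": 0},
    {"translation": [0, 0, 0.4], "twist": 0, "hand": 0},
    {"translation": [0, 0, 0.4], "twist": 0, "hand": 0},
    {"translation": [0, 0, 0.3], "twist": 0, "hand": 0},
    {"translation": [0, 0, 0.15], "twist": 0, "hand": 0},
    {"translation": [0, 0, 0], "twist": 0, "hand": 0},
    {"translation": [0, 0, 0], "twist": 0, "hand": 0},
  ],
)

```text
time: 3.0
tool_pos: [0.4699, 0.0869, 0.0988]
tool_rot: [0.0, 0.115, 0.993, 0.0]
contact_force: [1.0, -1.0, 0.3]
gripper_width: 0.002
grasp_force: 0.0
```

```bash
python3 -c "
from h import *
to([.470,.0855,.085]);save('top','c1.png',(200,190,340,290),4);g=grab_frame('side');cv2.imwrite('pics/c1s.png',cv2.resize(g[150:260,190:320],None,fx=4,fy=4)[:,:,::-1])"
```

```text
3.0 pos [0.4699 0.0869 0.0988] x,y,z: [-0.004 -0.013  0.138] F [ 1.03 -0.95  0.35] M.x [-0.973  0.229 -0.   ] q [ 0.03 -0.16  2.08  0.    1.21 -1.31]
```

View pics/c1s.png

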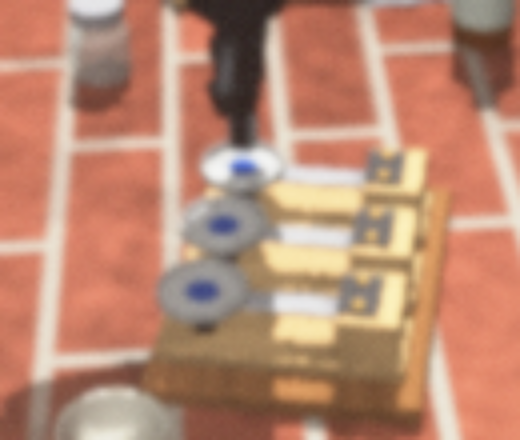

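The side crop shows the shut fingertips right over the blue dot of the left pan, at crop (243,150). I'll press in steps.

>>> apply_moves(
  targets=[
    {"translation": [0, -0.01, 0.08], "twist": 0, "hand": 0},
    {"translation": [0, 0, 0.05], "twist": 0, "hand": 0},
    {"translation": [0, 0, 0], "twist": 0, "hand": 0},
  ],
)

```text
time: 3.4
tool_pos: [0.4691, 0.0848, 0.0845]
tool_rot: [-0.001, 0.116, 0.993, -0.0]
contact_force: [-0.7, -0.1, -0.8]
gripper_width: 0.0
grasp_force: 0.0
```

>>> apply_moves(
  targets=[
    {"translation": [0, 0, 0.03], "twist": 0, "hand": 0},
    {"translation": [0, 0, 0.02], "twist": 0, "hand": 0},
    {"translation": [0, 0, 0], "twist": 0, "hand": 0},
  ],
)

```text
time: 3.7
tool_pos: [0.4699, 0.0849, 0.0802]
tool_rot: [0.0, 0.116, 0.993, 0.0]
contact_force: [-0.5, -0.2, 0.1]
gripper_width: 0.003
grasp_force: 0.4
```

>>> apply_moves(
  targets=[
    {"translation": [0, 0, 0.03], "twist": 0, "hand": 0},
    {"translation": [0, 0, 0], "twist": 0, "hand": 0},
  ],
)

```text
time: 3.9
tool_pos: [0.47, 0.0849, 0.0773]
tool_rot: [0.0, 0.116, 0.993, 0.0]
contact_force: [0.1, 0.4, 1.1]
gripper_width: 0.001
grasp_force: 0.8
```

>>> apply_moves(
  targets=[
    {"translation": [0, 0, 0.03], "twist": 0, "hand": 0},
    {"translation": [0, 0, 0], "twist": 0, "hand": 0},
  ],
)

```text
time: 4.1
tool_pos: [0.4701, 0.0849, 0.0743]
tool_rot: [0.0, 0.116, 0.993, 0.0]
contact_force: [0.0, -1.2, 2.2]
gripper_width: 0.0
grasp_force: 1.2
```

>>> apply_moves(
  targets=[
    {"translation": [0, 0, 0.02], "twist": 0, "hand": 0},
    {"translation": [0, 0, 0], "twist": 0, "hand": 0},
  ],
)

```text
time: 4.3
tool_pos: [0.4702, 0.0848, 0.0725]
tool_rot: [0.001, 0.116, 0.993, 0.0]
contact_force: [0.8, -1.1, 2.8]
gripper_width: -0.002
grasp_force: 1.4
```

>>> apply_moves(
  targets=[
    {"translation": [0, 0, 0.01], "twist": 0, "hand": 0},
    {"translation": [0, 0, 0], "twist": 0, "hand": 0},
  ],
)

```text
time: 4.5
tool_pos: [0.4702, 0.0848, 0.0716]
tool_rot: [0.001, 0.116, 0.993, 0.0]
contact_force: [2.2, -0.8, 3.2]
gripper_width: -0.0
grasp_force: 1.6
```

>>> apply_moves(
  targets=[
    {"translation": [0, 0, 0.01], "twist": 0, "hand": 0},
    {"translation": [0, 0, 0], "twist": 0, "hand": 0},
  ],
)

```text
time: 4.7
tool_pos: [0.4703, 0.0848, 0.0709]
tool_rot: [0.001, 0.116, 0.993, -0.0]
contact_force: [0.6, -1.2, 6.3]
gripper_width: -0.0
grasp_force: 2.7
```

>>> apply_moves(
  targets=[
    {"translation": [0, 0, 0.01], "twist": 0, "hand": 0},
    {"translation": [0, 0, 0], "twist": 0, "hand": 0},
  ],
)

```text
time: 4.9
tool_pos: [0.4704, 0.0848, 0.0702]
tool_rot: [0.001, 0.116, 0.993, -0.0]
contact_force: [0.0, -0.8, 8.0]
gripper_width: -0.0
grasp_force: 3.8
```

Stop reached at about 12 mm with only about 3.3 N. I'll push slightly more, hold and release.

>>> apply_moves(
  targets=[
    {"translation": [0, 0, 0.01], "twist": 0, "hand": 0},
    {"translation": [0, 0, 0], "twist": 0, "hand": 0},
    {"translation": [0, 0, 0], "twist": 0, "hand": 0},
    {"translation": [0, 0, 0], "twist": 0, "hand": 0},
    {"translation": [0, 0, 0], "twist": 0, "hand": 0},
    {"translation": [0, 0, 0], "twist": 0, "hand": 0},
    {"translation": [0, 0, 0], "twist": 0, "hand": 0},
  ],
)

```text
time: 5.6
tool_pos: [0.4705, 0.0848, 0.0696]
tool_rot: [0.001, 0.116, 0.993, -0.0]
contact_force: [-1.3, -0.9, 9.4]
gripper_width: -0.0
grasp_force: 4.8
```

>>> apply_moves(
  targets=[
    {"translation": [0, 0, -0.05], "twist": 0, "hand": 0},
    {"translation": [0, 0, -0.08], "twist": 0, "hand": 0},
    {"translation": [0, 0, -0.1], "twist": 0, "hand": 0},
    {"translation": [0, 0, -0.1], "twist": 0, "hand": 0},
    {"translation": [0, -0.4, 0], "twist": 0, "hand": 0},
    {"translation": [0, -0.4, 0], "twist": 0, "hand": 0},
    {"translation": [0, 0, 0], "twist": 0, "hand": 0},
    {"translation": [0, 0, 0], "twist": 0, "hand": 0},
  ],
)

```text
time: 6.4
tool_pos: [0.451, 0.0066, 0.1015]
tool_rot: [-0.0, 0.117, 0.993, 0.0]
contact_force: [-0.3, 0.6, 0.3]
gripper_width: 0.001
grasp_force: 0.0
```

```bash
python3 -c "
from h import *
to([.4525,.0085,.085])"
```

```text
6.4 pos [0.451  0.0066 0.1015] x,y,z: [-0.01   0.022  0.165] F [-0.31  0.56  0.27] M.x [-0.973  0.233  0.   ] q [-0.15 -0.23  2.14  0.    1.23 -1.49]
```

Middle pan.

>>> apply_moves(
  targets=[
    {"translation": [-0.01, 0.02, 0.1], "twist": 0, "hand": 0},
    {"translation": [0, 0, 0.05], "twist": 0, "hand": 0},
    {"translation": [0, 0, 0.03], "twist": 0, "hand": 0},
    {"translation": [0, 0, 0.03], "twist": 0, "hand": 0},
    {"translation": [0, 0, 0], "twist": 0, "hand": 0},
  ],
)

```text
time: 6.9
tool_pos: [0.4523, 0.0095, 0.0799]
tool_rot: [-0.001, 0.116, 0.993, 0.0]
contact_force: [-1.9, 2.0, 3.1]
gripper_width: -0.003
grasp_force: 1.7
```

>>> apply_moves(
  targets=[
    {"translation": [0, 0, 0.03], "twist": 0, "hand": 0},
    {"translation": [0, 0, 0], "twist": 0, "hand": 0},
  ],
)

```text
time: 7.1
tool_pos: [0.4529, 0.0091, 0.0775]
tool_rot: [0.0, 0.116, 0.993, 0.0]
contact_force: [-1.9, 2.7, 5.0]
gripper_width: -0.0
grasp_force: 2.5
```

>>> apply_moves(
  targets=[
    {"translation": [0, 0, 0.02], "twist": 0, "hand": 0},
    {"translation": [0, 0, 0], "twist": 0, "hand": 0},
  ],
)

```text
time: 7.3
tool_pos: [0.453, 0.009, 0.0758]
tool_rot: [0.0, 0.116, 0.993, 0.0]
contact_force: [-2.5, 2.8, 5.6]
gripper_width: 0.002
grasp_force: 3.1
```

>>> apply_moves(
  targets=[
    {"translation": [0, 0, 0.02], "twist": 0, "hand": 0},
    {"translation": [0, 0, 0], "twist": 0, "hand": 0},
  ],
)

```text
time: 7.5
tool_pos: [0.4531, 0.009, 0.074]
tool_rot: [0.0, 0.116, 0.993, 0.0]
contact_force: [-3.3, 3.8, 7.2]
gripper_width: -0.003
grasp_force: 3.7
```

>>> apply_moves(
  targets=[
    {"translation": [0, 0, 0.01], "twist": 0, "hand": 0},
    {"translation": [0, 0, 0], "twist": 0, "hand": 0},
  ],
)

```text
time: 7.7
tool_pos: [0.4532, 0.009, 0.0732]
tool_rot: [0.0, 0.116, 0.993, 0.0]
contact_force: [-4.0, 3.1, 8.1]
gripper_width: -0.001
grasp_force: 4.0
```

>>> apply_moves(
  targets=[
    {"translation": [0, 0, 0.01], "twist": 0, "hand": 0},
    {"translation": [0, 0, 0], "twist": 0, "hand": 0},
  ],
)

```text
time: 7.9
tool_pos: [0.4533, 0.009, 0.0727]
tool_rot: [0.0, 0.116, 0.993, 0.0]
contact_force: [-5.4, 4.7, 10.8]
gripper_width: -0.003
grasp_force: 5.9
```

>>> apply_moves(
  targets=[
    {"translation": [0, 0, 0.006], "twist": 0, "hand": 0},
    {"translation": [0, 0, 0], "twist": 0, "hand": 0},
    {"translation": [0, 0, 0], "twist": 0, "hand": 0},
    {"translation": [0, 0, 0], "twist": 0, "hand": 0},
    {"translation": [0, 0, 0], "twist": 0, "hand": 0},
    {"translation": [0, 0, 0], "twist": 0, "hand": 0},
    {"translation": [0, 0, 0], "twist": 0, "hand": 0},
  ],
)

```text
time: 8.6
tool_pos: [0.4533, 0.009, 0.0724]
tool_rot: [0.0, 0.116, 0.993, 0.0]
contact_force: [-6.1, 2.9, 12.7]
gripper_width: 0.0
grasp_force: 6.9
```

>>> apply_moves(
  targets=[
    {"translation": [0, 0, -0.05], "twist": 0, "hand": 0},
    {"translation": [0, 0, -0.08], "twist": 0, "hand": 0},
    {"translation": [0, 0, -0.1], "twist": 0, "hand": 0},
    {"translation": [0, 0, -0.1], "twist": 0, "hand": 0},
    {"translation": [0, -0.4, 0], "twist": 0, "hand": 0},
    {"translation": [0, -0.4, 0], "twist": 0, "hand": 0},
    {"translation": [0, 0, 0], "twist": 0, "hand": 0},
    {"translation": [0, 0, 0], "twist": 0, "hand": 0},
  ],
)

```text
time: 9.4
tool_pos: [0.4343, -0.0699, 0.1041]
tool_rot: [0.0, 0.117, 0.993, -0.0]
contact_force: [-0.3, 0.1, -0.3]
gripper_width: 0.0
grasp_force: 0.0
```

```bash
python3 -c "
from h import *
to([.4355,-.069,.085])"
```

```text
9.4 pos [ 0.4343 -0.0699  0.1041] x,y,z: [-0.01   0.011  0.191] F [-0.26  0.09 -0.29] M.x [-0.973  0.233 -0.001] q [-0.33 -0.27  2.17  0.    1.24 -1.66]
```

Right pan.

>>> apply_moves(
  targets=[
    {"translation": [-0.01, 0.01, 0.12], "twist": 0, "hand": 0},
    {"translation": [0, 0, 0.04], "twist": 0, "hand": 0},
    {"translation": [0, 0, 0], "twist": 0, "hand": 0},
    {"translation": [0, 0, 0.05], "twist": 0, "hand": 0},
    {"translation": [0, 0, 0.03], "twist": 0, "hand": 0},
    {"translation": [0, 0, 0], "twist": 0, "hand": 0},
  ],
)

```text
time: 10.0
tool_pos: [0.4358, -0.0679, 0.0798]
tool_rot: [0.0, 0.116, 0.993, 0.0]
contact_force: [-1.2, 2.4, 4.2]
gripper_width: -0.006
grasp_force: 1.9
```

>>> apply_moves(
  targets=[
    {"translation": [0, 0, 0.03], "twist": 0, "hand": 0},
    {"translation": [0, 0, 0], "twist": 0, "hand": 0},
  ],
)

```text
time: 10.2
tool_pos: [0.4359, -0.068, 0.0771]
tool_rot: [0.0, 0.116, 0.993, 0.0]
contact_force: [-0.5, 3.5, 5.4]
gripper_width: -0.0
grasp_force: 3.0
```

>>> apply_moves(
  targets=[
    {"translation": [0, 0, 0.02], "twist": 0, "hand": 0},
    {"translation": [0, 0, 0], "twist": 0, "hand": 0},
  ],
)

```text
time: 10.4
tool_pos: [0.4359, -0.068, 0.0754]
tool_rot: [0.0, 0.116, 0.993, 0.0]
contact_force: [-1.6, 3.1, 7.9]
gripper_width: 0.003
grasp_force: 3.7
```

>>> apply_moves(
  targets=[
    {"translation": [0, 0, 0.01], "twist": 0, "hand": 0},
    {"translation": [0, 0, 0], "twist": 0, "hand": 0},
  ],
)

```text
time: 10.6
tool_pos: [0.436, -0.068, 0.0749]
tool_rot: [0.0, 0.116, 0.993, 0.001]
contact_force: [-3.5, 4.1, 10.7]
gripper_width: -0.004
grasp_force: 4.8
```

>>> apply_moves(
  targets=[
    {"translation": [0, 0, 0.006], "twist": 0, "hand": 0},
    {"translation": [0, 0, 0], "twist": 0, "hand": 0},
  ],
)

```text
time: 10.8
tool_pos: [0.436, -0.0681, 0.0746]
tool_rot: [0.0, 0.116, 0.993, 0.0]
contact_force: [-3.5, 3.2, 11.9]
gripper_width: 0.003
grasp_force: 5.9
```

>>> apply_moves(
  targets=[
    {"translation": [0, 0, 0.004], "twist": 0, "hand": 0},
    {"translation": [0, 0, 0], "twist": 0, "hand": 0},
    {"translation": [0, 0, 0], "twist": 0, "hand": 0},
    {"translation": [0, 0, 0], "twist": 0, "hand": 0},
    {"translation": [0, 0, 0], "twist": 0, "hand": 0},
    {"translation": [0, 0, 0], "twist": 0, "hand": 0},
    {"translation": [0, 0, 0], "twist": 0, "hand": 0},
  ],
)

```text
time: 11.5
tool_pos: [0.4361, -0.068, 0.0744]
tool_rot: [0.0, 0.116, 0.993, 0.0]
contact_force: [-4.8, 4.3, 13.4]
gripper_width: 0.002
grasp_force: 6.6
```

>>> apply_moves(
  targets=[
    {"translation": [0, 0, -0.05], "twist": 0, "hand": 0},
    {"translation": [0, 0, -0.08], "twist": 0, "hand": 0},
    {"translation": [0, 0, -0.2], "twist": 0, "hand": 0},
    {"translation": [0, 0, -0.4], "twist": 0, "hand": 0},
    {"translation": [0, 0, -0.4], "twist": 0, "hand": 0},
    {"translation": [0, 0, 0], "twist": 0, "hand": 0},
    {"translation": [0, 0, 0], "twist": 0, "hand": 0},
  ],
)

```text
time: 12.2
tool_pos: [0.436, -0.0688, 0.1868]
tool_rot: [0.001, 0.116, 0.993, -0.001]
contact_force: [-0.2, -0.2, 0.1]
gripper_width: 0.001
grasp_force: 0.0
```

```bash
python3 -c "
from h import *
to([.492,-.283,.2])"
```

```text
12.2 pos [ 0.436  -0.0688  0.1868] x,y,z: [-1.04  -1.954 -0.127] F [-0.23 -0.25  0.13] M.x [-0.973  0.231 -0.003] q [-0.33 -0.37  2.1  -0.    1.41 -1.66]
```

Left leaf: about 0.27 N/mm. Middle and right: about 0.75–0.8 N/mm. The left leaf is the tired one, so next I go to the weight.

>>> apply_moves(
  targets=[
    {"translation": [-0.175, -0.325, 0], "twist": 0, "hand": 0},
    {"translation": [-0.175, -0.325, 0], "twist": 0, "hand": 0},
    {"translation": [-0.175, -0.325, 0], "twist": 0, "hand": 0.3},
    {"translation": [-0.175, -0.325, 0], "twist": 0, "hand": 0.7},
    {"translation": [-0.175, -0.325, 0], "twist": 0, "hand": 0.7},
    {"translation": [-0.165, -0.325, 0], "twist": 0, "hand": 0.7},
    {"translation": [0, 0, 0.2], "twist": 0, "hand": 0.7},
    {"translation": [0, 0, 0], "twist": 0, "hand": 0.7},
  ],
)

```text
time: 13.0
tool_pos: [0.4891, -0.2813, 0.1604]
tool_rot: [-0.004, 0.117, 0.993, 0.002]
contact_force: [0.1, 0.4, -1.8]
gripper_width: 0.704
grasp_force: 0.0
```

```bash
python3 -c "
from h import *
to([.492,-.283,.087]);a=grab_frame('top')[190:300,320:430];b=grab_frame('side')[215:325,205:315]
cv2.imwrite('pics/w.png',cv2.resize(np.hstack([a,b]),None,fx=3.6,fy=3.6)[:,:,::-1])"
```

```text
13.0 pos [ 0.4891 -0.2813  0.1604] x,y,z: [-0.039 -0.012  0.734] F [ 0.15  0.39 -1.84] M.x [-0.973  0.232  0.009] q [-0.65 -0.01  1.84 -0.    1.33 -1.99]
```

View pics/w.png

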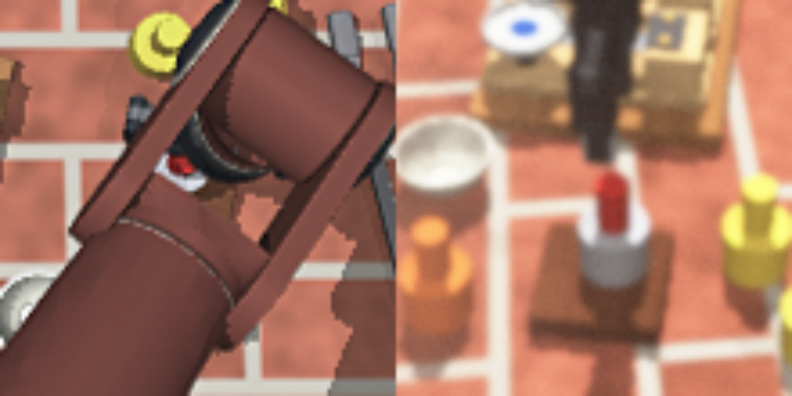

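The side crop shows the open fingers above the red knob (612,200), with the knob about 4 mm further toward +x. I'll descend with that correction and grip.

>>> apply_moves(
  targets=[
    {"translation": [-0.04, -0.012, 0.2], "twist": 0, "hand": 0.7},
    {"translation": [0, 0, 0.2], "twist": 0, "hand": 0.7},
    {"translation": [0, 0, 0.2], "twist": 0, "hand": 0.7},
    {"translation": [0, 0, 0.13], "twist": 0, "hand": 0.7},
    {"translation": [0, 0, 0], "twist": 0, "hand": 0.7},
    {"translation": [0, 0, 0], "twist": 0, "hand": 0.7},
  ],
)

```text
time: 13.7
tool_pos: [0.4956, -0.284, 0.0933]
tool_rot: [0.0, 0.116, 0.993, -0.0]
contact_force: [-0.1, -0.2, 0.0]
gripper_width: 0.702
grasp_force: 0.0
```

```bash
python3 -c "
from h import *
to([.4925,-.283,.087])"
```

```text
13.7 pos [ 0.4956 -0.284   0.0933] x,y,z: [0.032 0.002 0.063] F [-0.14 -0.24  0.05] M.x [-0.973  0.23  -0.   ] q [-0.65  0.08  1.87 -0.    1.2  -1.99]
```

>>> apply_moves(
  targets=[
    {"translation": [0.025, 0, 0.06], "twist": 0, "hand": 0.7},
    {"translation": [0, 0, 0], "twist": 0, "hand": 0.7},
    {"translation": [0, 0, 0], "twist": 0, "hand": 0},
    {"translation": [0, 0, 0], "twist": 0, "hand": 0},
    {"translation": [0, 0, 0], "twist": 0, "hand": 0},
    {"translation": [0, 0, 0], "twist": 0, "hand": 0},
    {"translation": [0, 0, 0], "twist": 0, "hand": 0},
    {"translation": [0, 0, 0], "twist": 0, "hand": 0},
  ],
)

```text
time: 14.5
tool_pos: [0.4931, -0.284, 0.0872]
tool_rot: [0.0, 0.116, 0.993, -0.0]
contact_force: [-1.1, -1.3, 2.6]
gripper_width: 0.265
grasp_force: 58.7
```

>>> apply_moves(
  targets=[
    {"translation": [0, 0, -0.1], "twist": 0, "hand": 0},
    {"translation": [0, 0, -0.2], "twist": 0, "hand": 0},
    {"translation": [0, 0, -0.3], "twist": 0, "hand": 0},
    {"translation": [0, 0, -0.3], "twist": 0, "hand": 0},
    {"translation": [0, 0, -0.1], "twist": 0, "hand": 0},
    {"translation": [0, 0, 0], "twist": 0, "hand": 0},
    {"translation": [0, 0, 0], "twist": 0, "hand": 0},
  ],
)

```text
time: 15.2
tool_pos: [0.492, -0.2828, 0.1847]
tool_rot: [-0.001, 0.116, 0.993, 0.001]
contact_force: [-0.1, 0.5, -5.8]
gripper_width: 0.255
grasp_force: 59.1
```

```bash
python3 -c "
from h import *
to([.470,.085,.187]);b=grab_frame('side')[150:325,170:345]
cv2.imwrite('pics/l.png',cv2.resize(b,None,fx=3.4,fy=3.4)[:,:,::-1])"
```

```text
15.2 pos [ 0.492  -0.2828  0.1847] x,y,z: [ 1.062  3.528 -0.015] F [-0.06  0.54 -5.79] M.x [-0.973  0.231  0.003] q [-0.65 -0.03  1.81  0.    1.36 -1.99]
```

View pics/l.png

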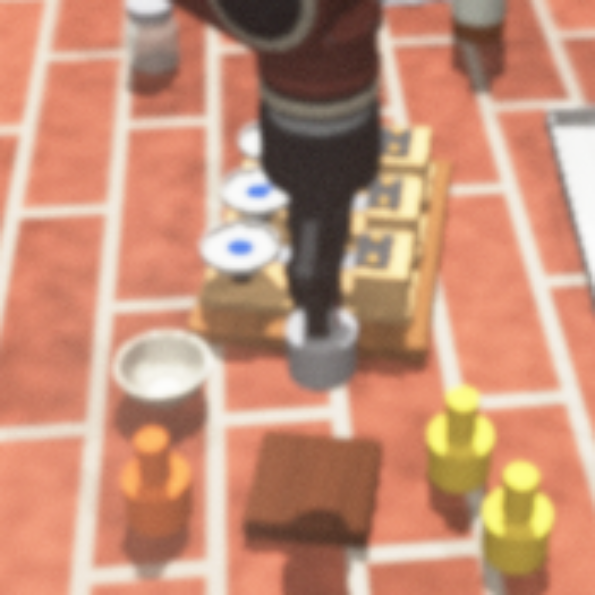

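The weight hangs straight from the gripper, with its body at crop (322,350), and the stand is empty. I'm carrying it to the left pan.

>>> apply_moves(
  targets=[
    {"translation": [0.05, 0.2, 0], "twist": 0, "hand": 0},
    {"translation": [0.105, 0.35, 0], "twist": 0, "hand": 0},
    {"translation": [0.105, 0.35, 0], "twist": 0, "hand": 0},
    {"translation": [0.105, 0.35, 0], "twist": 0, "hand": 0},
    {"translation": [0.105, 0.35, 0], "twist": 0, "hand": 0},
    {"translation": [0.105, 0.35, 0], "twist": 0, "hand": 0},
    {"translation": [0.105, 0.35, 0], "twist": 0, "hand": 0},
    {"translation": [0.105, 0.35, 0], "twist": 0, "hand": 0},
  ],
)

```text
time: 16.05
tool_pos: [0.476, -0.0054, 0.1848]
tool_rot: [-0.002, 0.116, 0.993, 0.0]
contact_force: [0.8, 0.3, -4.7]
gripper_width: 0.26
grasp_force: 59.5
```

>>> apply_moves(
  targets=[
    {"translation": [0.105, 0.35, 0], "twist": 0, "hand": 0},
    {"translation": [0.105, 0.33, 0], "twist": 0, "hand": 0},
    {"translation": [0.06, 0.19, 0], "twist": 0, "hand": 0},
    {"translation": [0, 0, 0], "twist": 0, "hand": 0},
    {"translation": [0, 0, 0], "twist": 0, "hand": 0},
  ],
)

```text
time: 16.55
tool_pos: [0.4703, 0.0837, 0.1852]
tool_rot: [-0.001, 0.115, 0.993, -0.0]
contact_force: [0.3, 0.1, -5.1]
gripper_width: 0.263
grasp_force: 59.8
```

```bash
python3 -c "
from h import *
print(onplane('side',(264.7,255),.138))
to([.470,.085,.135])
f=grab_frame('side');b=f[110:260,190:320]
r=regions_of('side','weight')
for q in r:
  ys,xs=np.where(q['pixels']); print(q['score'],xs.min(),xs.max(),ys.min(),ys.max(),xs.mean(),ys.mean())
s=state()['tool_pos']; print(proj('side',s-[0,0,.047]),proj('side',s-[0,0,.067]))
cv2.imwrite('pics/p.png',cv2.resize(b,None,fx=4,fy=4)[:,:,::-1])"
```

```text
[ 0.49094039 -0.29231803  0.138     ]
16.55 pos [0.4703 0.0837 0.1852] x,y,z: [0.005 0.012 0.502] F [ 0.3   0.06 -5.14] M.x [-0.973  0.229  0.002] q [ 0.02 -0.26  2.02 -0.    1.39 -1.32]
0.97 312 330 287 318 320.9935064935065 303.75757575757575
0.8 207 226 276 307 216.06066945606693 292.73640167364016
0.74 296 314 264 294 305.1098901098901 280.77142857142854
0.72 229 274 215 230 246.889400921659 223.44700460829492
0.69 235 277 199 214 251.17894736842106 206.81578947368422
0.51 242 257 164 180 249.39823008849558 171.9867256637168
[249.89618713 170.51392955] [250.14289523 176.08569554]
```

View pics/p.png

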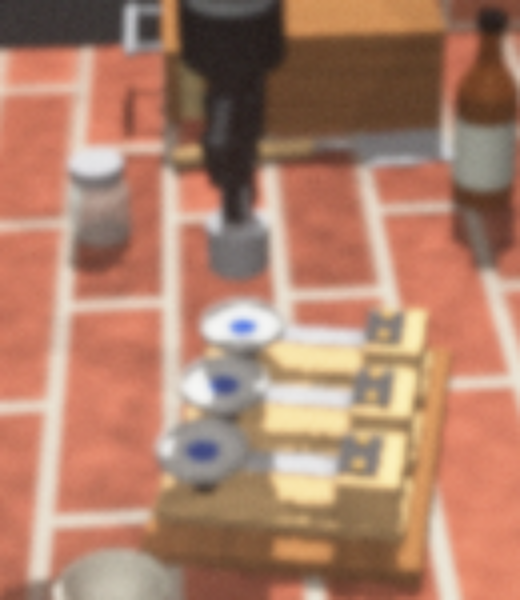

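The weight's column in the side view is 249.4, against 249.9 predicted, so it is centred over the left pan. The other pans and bystanders are unmoved. I'll lower it gently.

>>> apply_moves(
  targets=[
    {"translation": [0.005, 0.012, 0.2], "twist": 0, "hand": 0},
    {"translation": [0, 0, 0.2], "twist": 0, "hand": 0},
    {"translation": [0, 0, 0.1], "twist": 0, "hand": 0},
    {"translation": [0, 0, 0.03], "twist": 0, "hand": 0},
    {"translation": [0, 0, 0], "twist": 0, "hand": 0},
    {"translation": [0, 0, 0], "twist": 0, "hand": 0},
  ],
)

```text
time: 17.25
tool_pos: [0.472, 0.0843, 0.1348]
tool_rot: [0.001, 0.116, 0.993, 0.0]
contact_force: [0.2, -0.1, -4.3]
gripper_width: 0.262
grasp_force: 59.9
```

>>> apply_moves(
  targets=[
    {"translation": [0, 0, 0.03], "twist": 0, "hand": 0},
    {"translation": [0, 0, 0.03], "twist": 0, "hand": 0},
    {"translation": [0, 0, 0], "twist": 0, "hand": 0},
  ],
)

```text
time: 17.55
tool_pos: [0.4712, 0.0846, 0.1276]
tool_rot: [-0.0, 0.116, 0.993, -0.0]
contact_force: [-0.3, -0.5, -4.1]
gripper_width: 0.262
grasp_force: 59.9
```

```bash
python3 -c "
from h import *
to([.470,.085,.1187])"
```

```text
17.55 pos [0.4712 0.0846 0.1276] x,y,z: [0.012 0.001 0.089] F [-0.27 -0.5  -4.06] M.x [-0.973  0.231  0.   ] q [ 0.02 -0.19  2.06  0.    1.27 -1.32]
```

>>> apply_moves(
  targets=[
    {"translation": [0.01, 0, 0.02], "twist": 0, "hand": 0},
    {"translation": [0, 0, 0.02], "twist": 0, "hand": 0},
    {"translation": [0, 0, 0.02], "twist": 0, "hand": 0},
    {"translation": [0, 0, 0], "twist": 0, "hand": 0},
  ],
)

```text
time: 17.95
tool_pos: [0.4706, 0.0848, 0.1218]
tool_rot: [0.0, 0.116, 0.993, 0.0]
contact_force: [0.5, 0.1, -1.8]
gripper_width: 0.259
grasp_force: 60.2
```

>>> apply_moves(
  targets=[
    {"translation": [0, 0, 0.02], "twist": 0, "hand": 0},
    {"translation": [0, 0, 0], "twist": 0, "hand": 0},
  ],
)

```text
time: 18.15
tool_pos: [0.4706, 0.0848, 0.1199]
tool_rot: [0.0, 0.116, 0.993, 0.0]
contact_force: [0.8, -0.4, -2.0]
gripper_width: 0.265
grasp_force: 60.2
```

>>> apply_moves(
  targets=[
    {"translation": [0, 0, 0.01], "twist": 0, "hand": 0},
    {"translation": [0, 0, 0], "twist": 0, "hand": 0},
  ],
)

```text
time: 18.35
tool_pos: [0.4706, 0.0848, 0.119]
tool_rot: [0.0, 0.116, 0.993, 0.0]
contact_force: [1.0, -0.0, -2.1]
gripper_width: 0.264
grasp_force: 60.2
```

>>> apply_moves(
  targets=[
    {"translation": [0, 0, 0.01], "twist": 0, "hand": 0},
    {"translation": [0, 0, 0], "twist": 0, "hand": 0},
  ],
)

```text
time: 18.55
tool_pos: [0.4706, 0.0848, 0.118]
tool_rot: [0.0, 0.116, 0.993, 0.0]
contact_force: [1.0, -0.5, -0.9]
gripper_width: 0.262
grasp_force: 60.4
```

>>> apply_moves(
  targets=[
    {"translation": [0, 0, 0.01], "twist": 0, "hand": 0},
    {"translation": [0, 0, 0], "twist": 0, "hand": 0},
  ],
)

```text
time: 18.75
tool_pos: [0.4707, 0.0848, 0.1173]
tool_rot: [0.001, 0.116, 0.993, 0.0]
contact_force: [-0.1, 0.0, 1.9]
gripper_width: 0.262
grasp_force: 60.7
```

On the stop. I'll release slowly.

>>> apply_moves(
  targets=[
    {"translation": [0, 0, 0], "twist": 0, "hand": 0.28},
    {"translation": [0, 0, 0], "twist": 0, "hand": 0.32},
    {"translation": [0, 0, 0], "twist": 0, "hand": 0.38},
    {"translation": [0, 0, 0], "twist": 0, "hand": 0.5},
    {"translation": [0, 0, 0], "twist": 0, "hand": 0.6},
    {"translation": [0, 0, 0], "twist": 0, "hand": 0.6},
    {"translation": [0, 0, 0], "twist": 0, "hand": 0.6},
  ],
)

```text
time: 19.45
tool_pos: [0.4702, 0.0848, 0.1167]
tool_rot: [-0.0, 0.116, 0.993, -0.0]
contact_force: [-0.7, -0.1, -0.4]
gripper_width: 0.603
grasp_force: 0.0
```

>>> apply_moves(
  targets=[
    {"translation": [0, 0, -0.1], "twist": 0, "hand": 0.6},
    {"translation": [0, 0, -0.2], "twist": 0, "hand": 0.6},
    {"translation": [0, 0, -0.4], "twist": 0, "hand": 0.6},
    {"translation": [0, 0, -0.4], "twist": 0, "hand": 0.6},
    {"translation": [0, 0.4, 0], "twist": 0, "hand": 0.6},
    {"translation": [0, 0.4, 0], "twist": 0, "hand": 0.6},
    {"translation": [0, 0.4, 0], "twist": 0, "hand": 0.6},
    {"translation": [0, 0, 0], "twist": 0, "hand": 0.6},
  ],
)

```text
time: 20.25
tool_pos: [0.4984, 0.205, 0.2278]
tool_rot: [0.0, 0.114, 0.993, 0.001]
contact_force: [-0.4, -0.1, -0.1]
gripper_width: 0.601
grasp_force: 0.0
```

```bash
python3 -c "
from h import *
to([.470,.085,.1187])
a=grab_frame('top')[190:290,205:335];b=grab_frame('side')[150:250,190:320]
cv2.imwrite('pics/end.png',cv2.resize(np.vstack([a,b]),None,fx=3,fy=3)[:,:,::-1])"
```

```text
20.25 pos [0.4984 0.205  0.2278] x,y,z: [ 0.006 -1.235  1.089] F [-0.37 -0.14 -0.11] M.x [-0.974  0.227 -0.001] q [ 0.25 -0.14  1.84  0.    1.44 -1.09]
```

View pics/end.png

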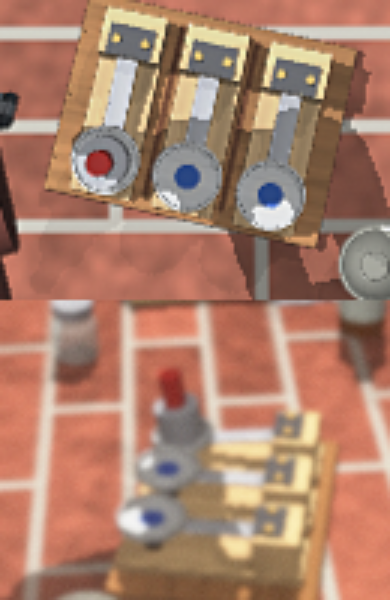

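The weight stands in the left pan (knob at (100,163) in the top part), leaning with the pressed-down leaf and inside the rim. The gripper is clear.

```bash
python3 -c "
from plant import *
print(job_done())"
```

```text
the job is handed in; nothing more can be done
None
```

The left leaf was the soft one (about 0.27 N/mm, against about 0.75–0.8 N/mm for the other two); I set the weight in its pan, pinned on its stop, let go with the gripper clear, and handed the job in at about 20 s.

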